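# Open the capsule drawer and point out the upside-down capsule

### The job

A tin has been left in front of the coffee-capsule drawer: slide it aside along the worktop with the fingertips so that it stands upright, clear of the drawer's way, then gently hook the drawer's handle with the fingertips and draw the drawer fully open. One capsule in it stands upside down, foil upwards: point it out to me with the fingertips held a couple of centimetres above its middle, for at least two seconds, and finish still pointing at it. Nothing may be gripped, lifted or knocked, the drawer must not hit the tin, and no capsule may be touched.

Things in the scene. Friction and masses are not known exactly. Their poses are not given: they have to be found in the camera images.
- pod_unit: low bamboo capsule-drawer unit that does not move on the worktop, 160 mm deep, 200 mm wide, 62 mm high; two espresso cups stand on the rear half of its top. Origin under its centre, on the worktop; x points to its back (the drawer opens along its -x), y to its left, z up. The closed drawer's front panel has its outer face at x = -92 mm and is 198 mm wide, from 9 to 57 mm high
- unit_front (a point): middle of the front edge of the unit's top, 62 mm above the worktop, 80 mm in front of the unit's origin; same axes as the unit
- drawer (a joint): how far the drawer is drawn out, in m: 0 shut, 0.098 fully out at its stop; it moves with about 1.5 N of friction, has no spring and stays where it is left
- drawer_handle (a point): middle of the steel bow handle's bar (moves with the drawer): a round bar 10 mm thick and 90 mm long overall, along the unit's y, 36 mm above the worktop; the bar's middle stands 43 mm off the drawer's front panel, which leaves a gap of 38 mm (along the unit's x) by 80 mm behind the bar, open above and below, for a fingertip from above
- tin_center (a point): centre of the food tin that stands in front of the drawer, half-way up (29 mm above its foot): an upright, closed, straight-sided cylinder 75 mm across and 58 mm high with a paper label and a bare metal lid; z is its upward axis
- tin: the same tin, 0.2 to 0.36 kg, not fixed; origin under its middle
- odd_pod_top (a point): middle of the upward-facing foil of the capsule that stands upside down: 37 mm across, flat wide rim uppermost, dome below, foil 46 mm above the worktop. It sits in one of the drawer's eight square wells (two rows of four, 44 mm from middle to middle) and rides with the drawer; while the drawer is shut it is hidden under the unit's top. This point's z axis points down
- odd_pod: the same upside-down capsule; same origin
- pod_1: coffee capsule that stands the right way up in another well: dome up, 37 mm across, 29 mm high, top 46 mm above the worktop; origin under its middle
- pod_2: coffee capsule that stands the right way up in another well: dome up, 37 mm across, 29 mm high, top 46 mm above the worktop; origin under its middle
- pod_3: coffee capsule that stands the right way up in another well: dome up, 37 mm across, 29 mm high, top 46 mm above the worktop; origin under its middle
- pod_4: coffee capsule that stands the right way up in another well: dome up, 37 mm across, 29 mm high, top 46 mm above the worktop; origin under its middle
- pod_5: coffee capsule that stands the right way up in another well: dome up, 37 mm across, 29 mm high, top 46 mm above the worktop; origin under its middle
- pod_6: coffee capsule that stands the right way up in another well: dome up, 37 mm across, 29 mm high, top 46 mm above the worktop; origin under its middle
- pod_7: coffee capsule that stands the right way up in another well: dome up, 37 mm across, 29 mm high, top 46 mm above the worktop; origin under its middle
- cup_a: small spotted espresso cup, 63 mm bowl, 55 mm high, on the unit's top; to be left alone; origin under its middle
- cup_b: another small spotted espresso cup, 63 mm bowl, 55 mm high, on the unit's top; to be left alone; origin under its middle
- mug: striped stoneware mug with a loop handle, 83 mm bowl, 90 mm high, on the worktop to the right; to be left alone; origin under its middle
- shaker: glass salt shaker, 44 mm across, 90 mm high, right of the unit; to be left alone; origin under its middle
There are look-alikes about, which are no part of the job. Leave any green or turquoise look-alike of the tin alone.

How it is judged:
By the outcome, as a careful person would: the job done as asked, in the order asked, and still so for the second after the job is handed in, with the robot touching nothing.
It also fails if it takes over 54 s, if anything falls off the work surface, if the arm or the gripper's body presses on something with over 40 N, if the wrist force passes 120 N, or if a joint passes its speed limit or range.

### The arm

A 6-joint arm with a two-finger parallel gripper is mounted at the origin on a cart in front of the work surface, level with it; the furniture and walls round the work are solid. World frame = base frame: x ahead of the robot, y to its left, z up, the work surface at z = 0. Lengths are in mm, angles in degrees, forces in N, time in s.
With the tool pointing down it reaches from about 325 to 925 mm from the base axis. Payload 3.1 kg.
Tool frame: the origin (TCP) lies at the very end of the fingers, on their centre line; the grasp point (between the pads) lies grasp_offset behind it (grasp_offset is the distance from the TCP to the grasp point, in mm); z points along the fingers, y is the line along which they close (so a half turn about z gives the same grasp; the last joint's range is limited). The gripper opens to 85 mm and grips with 20 to 120 N. Pads are 22 mm wide; open, the fingers measure 114 mm over their backs; the gripper's body (76 mm by 85 mm) begins 54 mm behind the grasp point. The pads swing forward as they close: fully open they stand 13 mm farther back than shut.
Start: joints at [-81.142, 12.427, 92.441, -0, 75.132, -6.429], TCP at [164.8, -602.893, 231.3] pointing down, gripper open.
Joint ranges: [-157.48, 157.48], [-44.54, 120.13], [17.64, 146.25], [-64.5, 244.5], [7.68, 150.69], [-147.95, 147.95]. Speed limits (degrees/s): [159.86, 159.86, 180, 180, 180, 180].

### API

Orientations are given as [roll, pitch, yaw] about the fixed x, y, z axes, in that order (R = Rz(yaw) Ry(pitch) Rx(roll)).
In Python, from station import * gives the robot as it stands. Calls block until the motion is done:
- goto(position, orientation): joint-space move of the TCP to a pose.
- move_l(position, attitude=None, speed=150): straight line of the TCP; attitude=None keeps the orientation; speed is the mean speed in mm/s.
- move_j(angles): joint-space move.
- grip(opening, squeeze=None): finger opening in mm; squeeze is the grip in N (None keeps the last); returns when the fingers have stopped.
- wait(seconds).
- solve_ik(position, orientation): joint angles nearest the present ones, or None.
- get_obs(): the state.
- get_image(name): name is "scene" or "side" or "wrist"; returns the picture (480x640x3 uint8, red, green, blue); there is no depth.
- get_calibration(name): a dict with "fx", "fy", "cx", "cy" (pixels), "D" ([k1, k2, p1, p2, k3] as OpenCV has them; the pictures are not rectified), "R" (3x3) and "t" (3): a world point X has camera coordinates R X + t; the wrist camera has in their place "mount" (4x4, takes a point from camera to tool coordinates, whose origin is the TCP and whose axes are the flange's). Camera axes: x right, y down, z forward; pixel columns grow to the right and rows downward; lengths in mm; the calibration is good to about 2 mm. A picture is of the moment at which its call begins: read the wrist's pose just before it. get_calibration takes no time and is no camera call.
A pose or a line that the arm cannot do raises Unreachable and nothing moves.
- sign_off(): hands the job in; it is judged then, once.
Trained networks look in the newest picture that a camera, given by its name, has taken for a name from the list of things; names that differ only in an ending like _2 or _b are one class to them, and where a whole thing is asked for, a point or a joint stands for the part that bears it (a point fixed in the world has none). Each returns a list of dicts, best first, with "score" (0 to 1); they miss things now and then, are a little off and sometimes report something else, mostly with a low value. They report only what shows in the picture. A call takes as long as a camera call. They do not tell look-alikes from the thing itself.
- spot_in(name, camera): "extent" ([centre column, centre row, width, height] in pixels, round what is visible of it).
- regions_of(name, camera): "region" (480x640 bool, what is visible of it) and "extent" ([centre column, centre row, width, height] in pixels, round what is visible of it).
The state is a dict: "t": time; "joint_pos": joint angles; "qvel": joint speeds; "effort": joint torques, N m; "tcp_pos": TCP position; "ee_rot": TCP orientation; "wrist_force": force on the tool from outside, world axes, zero at the start; "moment": the same for the moment, N m; "grip_width": finger opening in mm; "grip_force": force on a finger pad.
Only numpy, scipy, OpenCV 4.12 (cv2) and the standard library are available. Lean on these libraries where they do the work, as an engineer would, in place of code of your own. Each camera call takes 0.05 s, during which the arm holds its last target. There are 200 camera calls.

## Working session

There is one attempt and no reset: what is moved stays moved. The work goes in short steps, each a Python script; the robot and the scene stay as the last script left them, time stands still between calls to the robot, and variables do not carry over. Pictures are saved under pics/ and viewed, at most 10 in all, crops included, and the job is handed in when it is done.

```bash
mkdir -p pics; ls
python3 - <<'E'
from station import *
import cv2
for n in ("scene","side"):
    im=get_image(n); cv2.imwrite(f"pics/{n}0.png",im[:,:,::-1])
    c=get_calibration(n); print(n,c)
    for k in ("tin","pod_unit","drawer_handle","mug","shaker","cup_a"):
        print(k,[(round(d["score"],2),[round(float(v)) for v in d["extent"]]) for d in spot_in(k,n)][:4])
print(get_calibration("wrist")); print(get_obs())
E
```

```text
pics
scene {'fx': 545.0504221340568, 'fy': 545.0504221340568, 'cx': 325.95610411849805, 'cy': 251.7492106378975, 'D': array([-0.10271904,  0.        ,  0.        ,  0.        ,  0.        ]), 'R': array([[ 0.80764966, -0.58942871,  0.01660781],
       [-0.2573499 , -0.37768839, -0.88945068],
       [ 0.53054035,  0.71409052, -0.45672932]]), 't': array([-519.65840655,  176.24095098, 1158.2082791 ])}
tin [(0.82, [258, 265, 31, 35]), (0.71, [202, 245, 28, 30]), (0.63, [242, 231, 24, 27])]
pod_unit [(0.87, [312, 244, 94, 31]), (0.5, [413, 326, 49, 52])]
drawer_handle [(0.58, [271, 237, 12, 26])]
mug [(0.57, [415, 326, 50, 53])]
shaker []
cup_a [(0.46, [339, 225, 13, 23])]
side {'fx': 522.6951795792593, 'fy': 522.6951795792593, 'cx': 321.8469745218919, 'cy': 243.9005837945268, 'D': array([0.03410695, 0.        , 0.        , 0.        , 0.        ]), 'R': array([[-9.45125071e-01, -3.26707391e-01, -9.38253288e-04],
       [-2.19289477e-01,  6.36501572e-01, -7.39444301e-01],
       [ 2.42179118e-01, -6.98661598e-01, -6.73217087e-01]]), 't': array([ 468.21551964,  245.6964009 , 1040.42990176]
[... 872 characters left out ...]
     1.00000000e+00]])}
{'t': 0.7, 'joint_pos': array([-8.11415410e+01,  1.24239375e+01,  9.24396826e+01, -4.56236141e-04,
        7.51333271e+01, -6.42963293e+00]), 'qvel': array([-0.04927188,  0.0089604 , -0.01757951, -0.00349201,  0.02126516,
        0.04358716]), 'effort': array([-5.41944814e-05, -3.96730399e+01, -3.04165614e+01, -1.42043218e-04,
        6.69482251e-04, -9.75262644e-07]), 'tcp_pos': array([ 164.8064844 , -602.89979209,  231.35050723]), 'ee_rot': array([1.79997016e+02, 7.80045349e-04, 1.52882089e+01]), 'wrist_force': array([-0.24896523,  0.06187997,  0.10269175]), 'moment': array([ 0.01391531, -0.01492242,  0.07061816]), 'grip_force': 0.0, 'grip_width': 85.58798417626844}
```

Run:
```python
import cv2,numpy as np
a=cv2.imread("pics/scene0.png")[170:390,170:470];b=cv2.imread("pics/side0.png")[150:450,180:440]
a=cv2.resize(a,(400,293),interpolation=3);b=cv2.resize(b,(400,462),interpolation=3)
c=np.zeros((462,800,3),np.uint8);c[:293,:400]=a;c[:,400:]=b
cv2.imwrite("pics/c0.png",c)
```

```text
(no output)
```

View pics/c0.png

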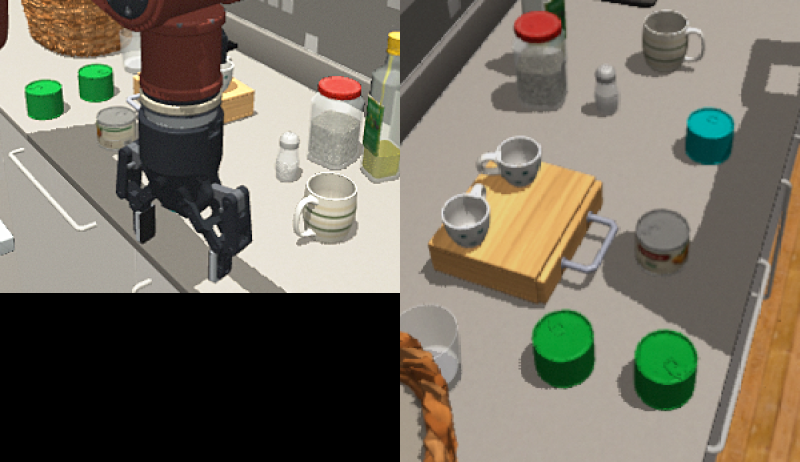

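View pics/side0.png

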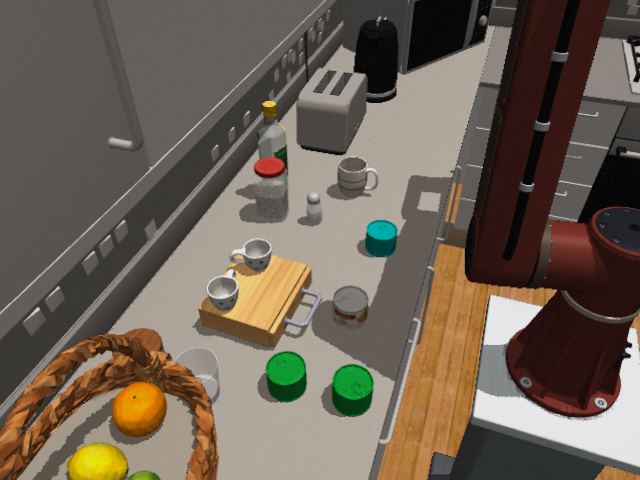

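The tin that is meant is at side (351,306), with a paper label and a bare metal lid. The look-alikes are green at (287,376) and (353,390) and turquoise at (381,238). The enlarged crop confirms this. The drawer handle is at about (305,308), facing the tin.

```bash
cat > h.py <<'E'
from station import *
import numpy as np, cv2
from scipy.spatial.transform import Rotation as Ro
def cam(n,obs=None):
    c=get_calibration(n); K=np.array([[c["fx"],0,c["cx"]],[0,c["fy"],c["cy"]],[0,0,1]])
    if n=="wrist":
        T=np.eye(4);T[:3,:3]=Ro.from_euler("xyz",obs["ee_rot"],degrees=True).as_matrix();T[:3,3]=obs["tcp_pos"]
        M=np.linalg.inv(T@c["mount"]);R,t=M[:3,:3],M[:3,3]
    else: R,t=c["R"],c["t"]
    return K,np.array(c["D"]),R,t
def ray(C,px,z):
    K,D,R,t=C
    p=cv2.undistortPoints(np.array(px,float).reshape(-1,1,2),K,D).reshape(-1,2)
    d=np.c_[p,np.ones(len(p))]@R; o=-R.T@t
    return (o+d*((np.reshape(z,(-1,1))-o[2])/d[:,2:]))
def proj(C,X):
    return cv2.projectPoints(np.array(X,float).reshape(-1,3),cv2.Rodrigues(C[2])[0],C[3],C[0],C[1])[0].reshape(-1,2)
E
python3 - <<'E'
from h import *
C=cam("side")
names=["tin","greenA","greenB","turq","unitFR","unitFL_top","barR","barL","shaker"]
print(*zip(names,ray(C,[(351,297),(287,363),(352,376),(381,229),(312,267),(271,330),(319,296),(308,325),(314,222)],[58,58,58,58,60,60,36,36,0]).round().tolist()),sep="\n")
E
```

```text
('tin', [429.0, 5.0, 58.0])
('greenA', [495.0, 202.0, 58.0])
('greenB', [371.0, 189.0, 58.0])
('turq', [423.0, -229.0, 58.0])
('unitFR', [536.0, -51.0, 60.0])
('unitFL_top', [553.0, 142.0, 60.0])
('barR', [500.0, 6.0, 36.0])
('barL', [495.0, 88.0, 36.0])
('shaker', [609.0, -267.0, 0.0])
```

Run:
```python
from h import *
goto([500,30,270],[180,0,0])
grip(30)
o=get_obs(); print(o["t"],o["tcp_pos"],o["ee_rot"],o["joint_pos"],o["grip_width"])
im=get_image("wrist"); cv2.imwrite("pics/w1.png",im[:,:,::-1])
C=cam("wrist",o); np.save("C1.npy",np.array([o["tcp_pos"],o["ee_rot"]]))
for k in ("tin","pod_unit","drawer_handle","cup_a"):
    print(k,[(round(d["score"],2),np.round(d["extent"]).tolist()) for d in spot_in(k,"wrist")][:4])
```

```text
3.8167 [500.00828803  29.97691149 270.00367749] [ 1.79999844e+02 -2.53957439e-03 -1.91045292e-03] [-4.60228468e+00 -4.77237591e+00  1.06429635e+02  4.93549976e-05
  7.83401971e+01  8.53996158e+01] 30.21630344807819
tin [(0.72, [183.0, 297.0, 76.0, 72.0]), (0.69, [336.0, 258.0, 69.0, 77.0]), (0.63, [526.0, 261.0, 83.0, 72.0]), (0.63, [159.0, 204.0, 84.0, 70.0])]
pod_unit [(0.89, [308.0, 105.0, 221.0, 203.0])]
drawer_handle [(0.85, [301.0, 175.0, 186.0, 57.0])]
cup_a [(0.76, [230.0, 25.0, 117.0, 50.0]), (0.7, [372.0, 39.0, 83.0, 78.0])]
```

View pics/w1.png

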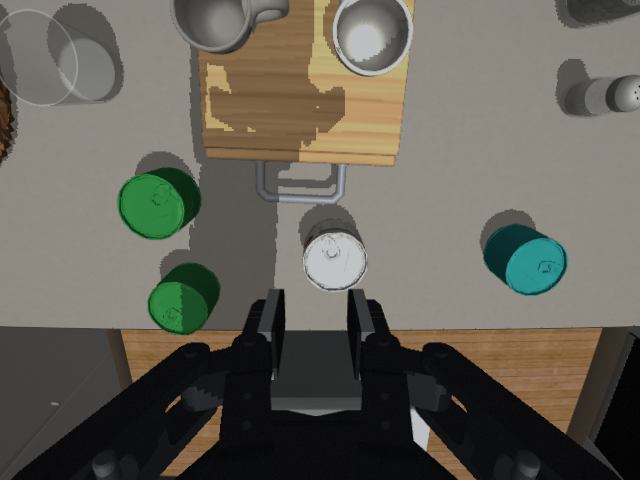

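The wrist view shows the labelled tin with its bare metal lid at (336,261), just in front of the handle, whose bar runs from (262,197) to (341,200). The front panel's edge runs from (207,157) to (393,165). Green tins are on the left and the turquoise one is at (525,260).

Run:
```python
from h import *
p=np.load("C1.npy"); C=cam("wrist",{"tcp_pos":p[0],"ee_rot":p[1]})
X=ray(C,[(336,261),(207,157),(393,166),(262,198),(341,200),(300,199),(525,262),(155,206),(180,305)],[58,57,57,36,36,36,58,58,58]);print(X.round(1))
for a,b in((1,2),(3,4)):
    d=X[a]-X[b];print(np.degrees(np.arctan2(-d[0],d[1])),np.hypot(*d[:2]))
for pos,rot in (([430,80,10],[180,0,90]),([430,80,10],[180,0,-90])): print(solve_ik(pos,rot))
```

```text
[[ 431.9    6.9   58. ]
 [ 548.5  142.9   57. ]
 [ 538.9  -50.8   57. ]
 [ 500.3   91.2   36. ]
 [ 497.9    1.1   36. ]
 [ 499.1   47.9   36. ]
 [ 429.8 -213.6   58. ]
 [ 496.7  205.2   58. ]
 [ 374.3  193.9   58. ]]
-2.8286666469003325 194.0286871903975
-1.5523080129385807 90.06166533210676
[ 1.32970882e+00  8.87136893e+00  1.24712448e+02 -2.54444375e-14
  4.64161833e+01  1.32970882e+00]
None
```

Run:
```python
from h import *
import station
print(getattr(station,"grasp_offset",None))
goto([432,85,130],[180,0,90])
move_l([432,85,14],speed=120)
print(get_obs()["wrist_force"])
move_l([432,56,14],speed=60)
move_l([432,-76,14],speed=55)
o=get_obs();print(o["wrist_force"],o["t"])
move_l([432,-40,14],speed=80)
move_l([432,-30,130],speed=150)
goto([480,20,270],[180,0,0]); grip(0)
o=get_obs(); print(o["t"],o["tcp_pos"],o["grip_width"])
im=get_image("wrist"); cv2.imwrite("pics/w2.png",im[:,:,::-1]); np.save("C2.npy",np.array([o["tcp_pos"],o["ee_rot"]]))
C=cam("wrist",o)
for d in regions_of("tin","wrist"):
    e=d["extent"];print(d["score"],np.round(e),ray(C,[e[:2]],40).round())
print([np.round(d["extent"]) for d in spot_in("drawer_handle","wrist")])
```

```text
18.700000000000003
[-0.41188868  1.05978763 -0.55907898]
[-1.354177    0.4258034  -0.15197849] 9.675
13.1 [479.94245994  19.94163258 269.91915651] -0.013903966712845446
0.97 [434. 240.  81.  78.] [[ 430. -120.   40.]]
0.97 [174. 286.  76.  71.] [[371. 196.  40.]]
0.9 [148. 187.  91.  76.] [[494. 208.  40.]]
[array([360.,  25.,  80.,  51.]), array([291., 157., 191.,  61.]), array([201.,  14.,  82.,  26.])]
```

View pics/w2.png

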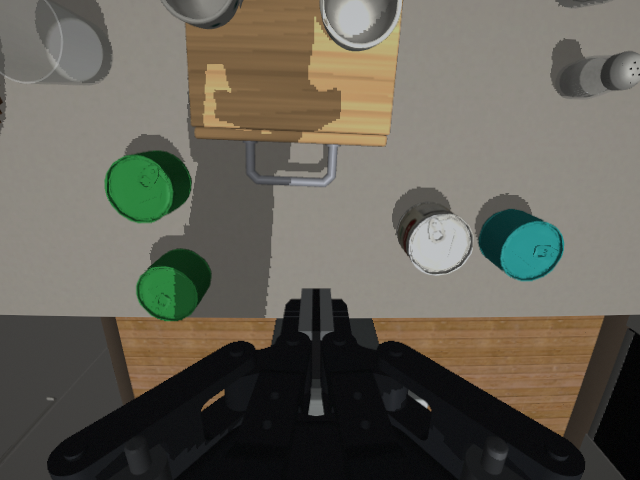

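The tin now stands upright at about (432,-120), lid at (439,242). It is clear of the drawer's path (right edge y≈-50) and of the turquoise tin. Next I hook the handle, whose bar runs from (251,179) to (333,184).

```bash
cat > hook.py <<'E'
from h import *
p=np.load("C2.npy"); C=cam("wrist",{"tcp_pos":p[0],"ee_rot":p[1]})
X=ray(C,[(248,178),(336,184),(193,134),(386,143)],[36,36,57,57]);print(X.round(1))
a=[np.degrees(np.arctan2(-(X[i]-X[i+1])[0],(X[i]-X[i+1])[1])) for i in (0,2)];print(a)
yaw=-2.7; u=np.array([np.cos(np.radians(yaw)),np.sin(np.radians(yaw)),0])
bar=((X[0]+X[1])/2+[499,46,36])/2; bar[2]=0
g=bar+24*u; print(bar,g)
rot=[180,0,180+yaw]
print(solve_ik([*g[:2],120],rot))
goto([*g[:2],120],rot)
move_l([*g[:2],60],speed=120)
move_l([*g[:2],17],speed=60)
o=get_obs();print(o["wrist_force"],o["tcp_pos"])
f=o["wrist_force"]
q=g.copy();q[2]=17
move_l(q-8*u,speed=30)
print(get_obs()["wrist_force"]-f)
move_l(q-100*u,speed=45)
s=100
while s<116:
    o=get_obs();d=o["wrist_force"]-f;print(s,d.round(2),o["tcp_pos"].round(1),o["t"])
    if d@u>5: break
    s+=2; move_l(q-s*u,speed=20)
np.save("hook.npy",q-s*u)
E
python3 hook.py
```

```text
[[503.1  95.7  36. ]
 [496.1  -2.8  36. ]
 [551.5 145.   57. ]
 [542.1 -52.1  57. ]]
[np.float64(-4.020502660802079), np.float64(-2.7387636030658222)]
[499.2948181   46.20603028   0.        ] [523.2681751   45.07547547   0.        ]
[ -2.7358009    7.57963484 110.96488764   0.          61.45547752
 -90.0358009 ]
[ 0.06974662 -0.85650757  1.1968735 ] [523.53678592  45.08233807  17.08793443]
[-0.12140556  0.79875169 -0.95242135]
100 [ 1.14  0.31 -0.24] [423.3  49.9  16.9] 19.9417
102 [ 0.21 -0.18 -0.59] [421.   50.   16.9] 20.1917
104 [ 0.52  1.63 -0.08] [418.9  50.1  16.9] 20.4417
106 [ 5.14  0.99 -4.98] [418.9  50.   17.4] 20.6917
```

Run:
```python
from h import *
yaw=-2.7; u=np.array([np.cos(np.radians(yaw)),np.sin(np.radians(yaw)),0])
o=get_obs(); p=o["tcp_pos"]+8*u
move_l(p,speed=30); move_l(p+[0,0,50],speed=80)
move_l([440,50,200],speed=200)
o=get_obs(); print(o["t"],o["tcp_pos"],o["wrist_force"])
im=get_image("wrist"); cv2.imwrite("pics/w3.png",im[:,:,::-1]); np.save("C3.npy",np.array([o["tcp_pos"],o["ee_rot"]]))
C=cam("wrist",o)
for k in ("odd_pod","pod_1"):
    for d in spot_in(k,"wrist"):
        e=d["extent"];print(k,round(d["score"],2),np.round(e),ray(C,[e[:2]],46).round(1))
```

```text
22.75 [438.81435085  50.04415112 198.43140958] [-0.91417351 -0.61637963 -0.79500972]
odd_pod 0.76 [385. 295.  35.  38.] [[518.5 114.4  46. ]]
pod_1 0.92 [381. 255.  37.  29.] [[475.8 110.3  46. ]]
pod_1 0.81 [255. 294.  32.  33.] [[511.2 -13.6  46. ]]
pod_1 0.8 [341. 254.  36.  26.] [[472.7  71.9  46. ]]
pod_1 0.76 [251. 257.  32.  29.] [[472.1 -13.1  46. ]]
pod_1 0.71 [296. 255.  34.  27.] [[471.6  29.3  46. ]]
pod_1 0.64 [337. 291.  32.  30.] [[511.4  67.6  46. ]]
pod_1 0.57 [296. 292.  35.  24.] [[510.3  27.1  46. ]]
```

View pics/w3.png

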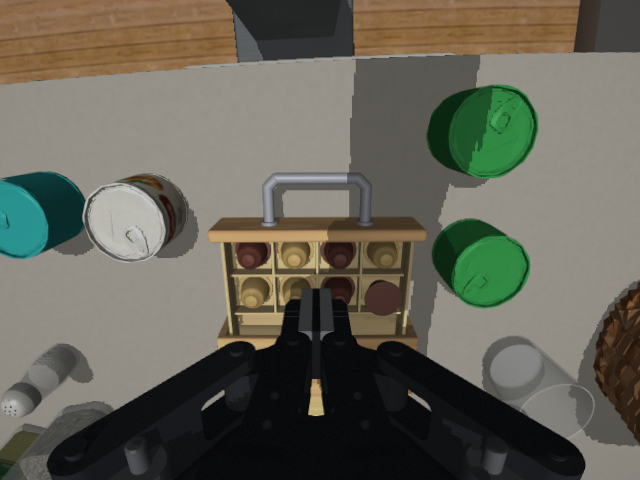

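Run:
```python
import cv2
a=cv2.imread("pics/w3.png")[205:345,215:435]
cv2.imwrite("pics/c3.png",cv2.resize(a,None,fx=3.5,fy=3.5,interpolation=cv2.INTER_CUBIC))
```

```text
(no output)
```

View pics/c3.png

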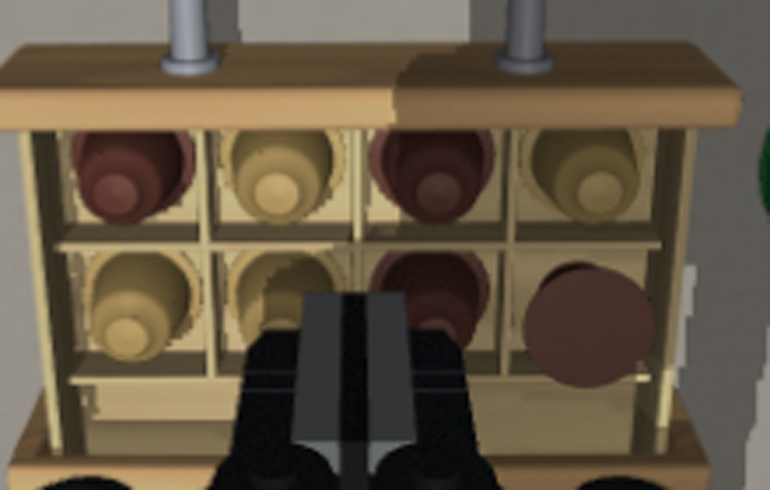

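The flat foil disc at (383,298), in the rear row's leftmost well, is the upside-down capsule. The other seven show domes. The drawer is out, and the tin at (132,217) stands clear.

Run:
```python
from h import *
p=np.load("C3.npy"); C=cam("wrist",{"tcp_pos":p[0],"ee_rot":p[1]})
a=ray(C,[(383.3,298.1)],46)[0]
move_l([490,60,200],speed=200); wait(0.4)
o=get_obs();im=get_image("wrist");cv2.imwrite("pics/w4.png",im[:,:,::-1]);C=cam("wrist",o)
r=regions_of("odd_pod","wrist"); e=[d["extent"] for d in r]
b=ray(C,[x[:2] for x in e],46); print(a,[(round(d["score"],2),np.round(x),y.round(1)) for d,x,y in zip(r,e,b)])
t=np.r_[a[:2],68.]
b=b[np.hypot(*(b-a)[:,:2].T)<10]
if len(b): t[:2]=(a[:2]+b[0,:2])/2
print(t)
move_l([t[0],t[1],140],speed=150); move_l(t,speed=60); wait(0.5)
o=get_obs();print(o["t"],o["tcp_pos"],o["wrist_force"])
im=get_image("side");cv2.imwrite("pics/s5.png",cv2.resize(im[200:400,180:420,::-1],(720,600),interpolation=2))
C=cam("side")
for k in("odd_pod","tin"):
    for d in spot_in(k,"side"):
        x=d["extent"];print(k,round(d["score"],2),np.round(x),ray(C,[x[:2]],46).round(1))
```

```text
[521.70902244 113.02584714  46.        ] [(0.97, array([376., 249.,  41.,  39.]), array([521.1, 114.9,  46. ]))]
[521.41641596 113.9491389   68.        ]
26.3833 [521.42628566 113.94650711  68.04985539] [-0.36569661 -0.16515488 -0.0274118 ]
odd_pod 0.49 [290. 328.  24.  17.] [[523.4 115.   46. ]]
tin 0.97 [366. 264.  30.  42.] [[ 428.8 -112.8   46. ]]
tin 0.77 [287. 377.  44.  56.] [[487.1 222.8  46. ]]
tin 0.76 [354. 392.  41.  50.] [[360.6 212.8  46. ]]
tin 0.71 [382. 236.  31.  32.] [[ 417.5 -217.9   46. ]]
tin 0.44 [318. 317.  95.  86.] [[480.3  69.2  46. ]]
```

View pics/s5.png

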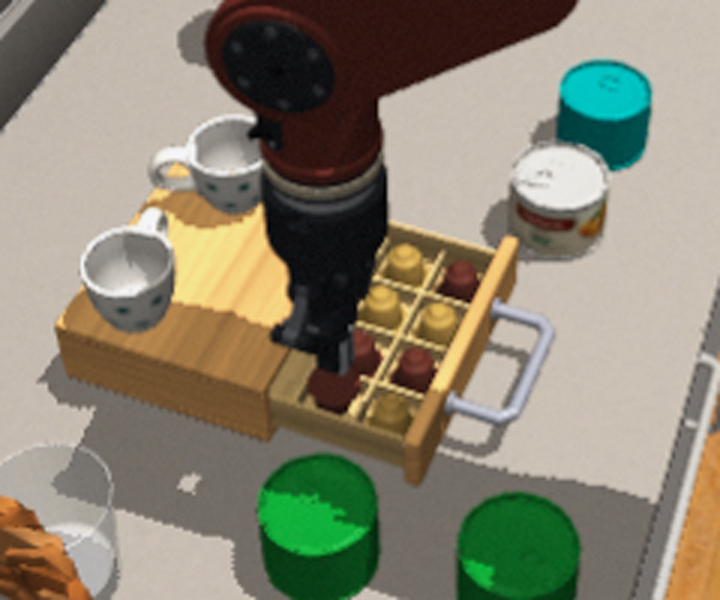

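The fingertips are above the foil disc at about (333,385) in this enlarged view. The drawer is open, the tin stands upright and clear, and the cups are untouched. I'll hold the point and hand in.

Run:
```python
from h import *
wait(2.6); o=get_obs(); print(o["t"],o["tcp_pos"],o["wrist_force"]); print(sign_off())
```

```text
29.1333 [521.41698968 113.94642279  68.00680138] [0.07027083 0.78417134 0.41819623]
the job is handed in; nothing more can be done
None
```

The job is handed in at 29 s of the 54 s allowed: the tin is pushed aside and still upright, the drawer is fully open at its stop, and the fingertips have held about 22 mm above the upside-down capsule for over three seconds and are still there.

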